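# Hold the slide throttle at half for a sensor reading

## Task

With the throttle slide still shut, turn the lever of the ball valve on the air pipe fully open, to its stop in line with the pipe. Then push or pull the throttle's sprung slide by its upright lug to half travel (index bar at the widest, middle mark, bore half uncovered), never past three quarters, and finish while still holding it there steadily with the gripper so that the position sensor can be read: do not let go. Leave everything else on the bench where it is.

Things in the scene. Friction and masses are not known exactly. Their poses are not given: they have to be found in the camera images.
- throttle: Slide throttle bolted to the bench (fixed): aluminium block on a dark base plate, 130 x 250 mm; flat deck 62 mm above the bench, with an upward 48 mm bore centred at y = -50 mm. Origin under the base's centre, z up; +y, along the length, is the way the slide opens. Guide rails 10 mm wide, 72 mm high at x = -47 and +47 mm beside the slide. Small black sensor low on the +x side.
- half_mark (a point): Half-travel mark: the middle and widest of three thin dark marks engraved on top of each rail (this point: the one at the throttle's x = -47 mm, 72 mm above the bench; its twin is at x = +47 mm). The outer two, 30 mm either side along y, are shut (-y) and full (+y). A thin dark index bar across the slide, through the lug's middle, points to them.
- spring_box (a point): Centre of the top of the fixed box that hides the spring, at the throttle's y = +85 mm: 104 x 60 mm (60 along y), top 80 mm above the bench.
- slide (a joint): Travel of the steel slide plate over the bore, in m: 0 = shut, 0.030 = half (index bar at the widest mark, plate edge across the bore's middle), 0.060 = full stop. Moves along the throttle's +y. The spring always pushes it shut: about 3 N at 0, rising evenly to 8 N at half and 13 N at full; let go, it springs shut. The plate's top is 69 mm above the bench.
- lug_top (a point): Centre of the top of the slide's upright dark steel lug, the part to hold or push: 30 mm wide along the throttle's x, 14 mm thick along its y, 40 mm tall, top 109 mm above the bench. At travel 0 it is at x = 0, y = -25 mm of the throttle; beside it along y are only the flat plate and deck (80 mm clear to the spring box).
- valve: Ball valve in a short steel pipe fixed to the bench (does not move). Origin on the bench under the valve's middle, z up; the pipe runs along its y at 60 mm height (27 mm thick) and goes down into the bench through round flanges at y = -85 and +85 mm; brass valve body 46 mm thick in the middle.
- lever (a joint): Angle of the valve lever in rad: 0 = closed stop (lever square to the pipe, pointing to the valve's -x), pi/2 = 1.571 = open stop (lever in line with the pipe, pointing to the valve's +y). It turns clockwise seen from above as it opens and stays where it is left; stiff, about 0.22 N m (some 3 N at the grip).
- lever_hinge (a point): Point on the lever's vertical turning axis, 111 mm above the bench, level with the middle of the lever's grip.
- lever_grip (a point): Middle of the lever's dark grip, 85 mm from the turning axis, at 111 mm height. The grip is a bar 70 mm long (from 50 to 120 mm from the axis), 16 mm wide, from 100 to 122 mm height, free on all sides and below (the pipe's top is at 74 mm).
- tape_roll: Bystander: roll of yellow tape lying flat, 96 mm across, 24 mm high; origin under its centre. Loose; leave it alone.
- marker: Bystander: marker pen lying down, 140 mm long along its x, 19 mm thick; origin under its middle. Loose; leave it alone.
- injector: Bystander: fuel injector lying down, 72 mm long along its x, 22 mm high; origin under its middle. Loose; leave it alone.
- screwdriver: Bystander: screwdriver with a green handle, lying down along its x, 200 mm long, 26 mm high. Loose; leave it alone.
- wrench: Bystander: steel open-ended wrench lying flat along its x, about 175 mm long, under 15 mm high. Loose; leave it alone.
- mug: Bystander: black mug, 82 mm across, 95 mm high, handle at its +y; origin under its centre. Loose; leave it alone.
- meter: Bystander: black hand meter lying flat, 85 x 170 mm, 44 mm high; origin under its centre. Loose; leave it alone.

How it is judged:
By the outcome, as a careful person would: the job done as asked, in the order asked, and still so for the second after the job is handed in, while the arm keeps its last pose, push and grip.
It also fails if it takes over 54 s, if anything falls off the work surface, if the arm or the gripper's body presses on something with over 40 N, if the wrist force passes 120 N, or if a joint passes its speed limit or range.

## Robot

A 6-joint arm with a two-finger parallel gripper is mounted at the origin on the work surface. World frame = base frame: x ahead of the robot, y to its left, z up, the work surface at z = 0. Lengths are in m, angles in degrees, forces in N, time in s.
With the tool pointing down it reaches from about 0.375 to 0.925 m from the base axis. Payload 5.7 kg.
Tool frame: the origin (TCP) lies on the centre line of the jaws, within the pads' length; the fingertips stand 17 mm ahead of it and the grasp point (between the pads) lies 2 mm behind it; z points along the fingers, y is the direction in which the jaws open and shut (so a half turn about z gives the same grasp; the last joint's range is limited). The gripper opens to 85 mm and grips with 20 to 120 N. Pads are 22 mm wide; open, the fingers measure 114 mm over their backs; the gripper's body (76 mm by 85 mm) begins 54 mm behind the grasp point. The pads swing forward as they close: fully open they stand 13 mm farther back than shut.
Start: joints at [60.671, 20.558, 86.54, -0, 72.909, -6.595], TCP at [0.232, 0.553, 0.248] pointing down, gripper open.
Joint ranges: [-170.27, 170.27], [-57.76, 135], [12.27, 136.19], [-55.21, 235.2], [11.17, 155.16], [-170.74, 170.74]. Speed limits (degrees/s): [136.94, 136.94, 180, 180, 180, 180].

## Interface

Orientations are given as [roll, pitch, yaw] about the fixed x, y, z axes, in that order (R = Rz(yaw) Ry(pitch) Rx(roll)).
In Python, from workcell import env, cams gives the robot as it stands.
- The arm moves only by the shell command python3 -m jog 'ROWS'. ROWS is JSON, a list of rows, each an object with "delta_pos": the shift along the tool's x, y, z in m, a list of three; "twist": the turn, a rotation vector about the tool's x, y, z in rad, a list of three; "claw": the finger opening in m, from 0 to 0.0854. In form: [{"delta_pos": [tx, ty, tz], "twist": [ax, ay, az], "claw": claw}, ...]. A call has 1 to 20 rows; each row shifts and turns the commanded pose from where the row before left it, along the tool's axes as they then stand; what a row does not reach is not made up. A row lasts 1/12 s, in which the tool goes at most 41.7 mm and 7.16 degrees, less where a joint would pass 70% of its speed; a pose out of reach is approached as far as the arm can. A call is refused whole if a number of a shift passes 0.0417 or a number of a turn 0.125, either way. A call with a gripper value outside its range is refused whole. The fingers move at their own pace and stop on an object; the grip force is fixed at half the most. Time passes only in rows, so rows that do not move let the fingers close. It gives the time, the measured TCP pose, the force and the opening at its end, in the units of the state.
- env.read_state(): the state, without advancing time (a new reading comes with each control period).
- cams.snapshot(name): name is "scene" or "top" or "wrist"; returns (picture, depth): 420x560x3 uint8, blue, green, red; 420x560 float32, m along the optical axis (not along the pixel's ray), 0 where there is no reading.
- cams.camera_model(name): a dict with "fov_y" (degrees; the focal length in pixels is half the picture's height over the tangent of half this angle, whatever the lens; pixels are square), "cx", "cy" (the principal point, pixels), "cam_to_world" (4x4, takes a point from camera to world coordinates). Camera axes: x right, y up, looking along -z (the intrinsics and any distortion apply to the point x, -y, -z); pixel columns grow to the right and rows downward; lengths in m; the calibration is good to about 2 mm. A picture is of the moment at which its call begins: read the wrist's pose just before it. camera_model takes no time and is no camera call; for the wrist camera it gives the pose at the moment of the call.
- env.close_job(): hands the job in, once; it reports no verdict.
Trained networks look in the newest picture that a camera, given by its name, has taken for a name from the list of things; names that differ only in an ending like _2 or _b are one class to them, and where a whole thing is asked for, a point or a joint stands for the part that bears it (a point fixed in the world has none). Each returns a list of dicts, best first, with "conf" (0 to 1); they miss things now and then, are a little off and sometimes report something else, mostly with a low value. They report only what shows in the picture. A call takes as long as a camera call.
- cams.boxes_of(camera, query): "position" ([x, y, z] in m, in world coordinates, good to about 4 mm: the middle of the surface that is visible of it).
- cams.place_of(camera, query): "position" ([x, y, z] in m, in world coordinates, good to about 4 mm: a listed point, or the origin of a listed thing).
The state is a dict: "time": time; "q": joint angles; "joint_velocities": joint speeds; "tau": joint torques, N m; "eef_pos": TCP position; "ee_rot": TCP orientation; "contact_force": force on the tool from outside, world axes, zero at the start; "ft_torque": the same for the moment, N m; "grip_width": opening from 0.0 (shut) to 1.0 (fully open).
Only numpy, scipy, OpenCV 4.12 (cv2) and the standard library are available. Lean on these libraries where they do the work, as an engineer would, in place of code of your own. Each camera call takes 0.05 s, during which the arm holds its last target. There are 200 camera calls.

## Working session

There is one attempt and no reset: what is moved stays moved. The work goes in short steps, Python scripts to look and compute and a shell command to move; the robot and the scene stay as the last step left them, time stands still between calls to the robot, and variables do not carry over. Pictures are saved under pics/ and viewed, about 8 in all and at most 12, crops included, and the job is handed in when it is done.

```bash
mkdir -p pics; ls; python3 - <<'E'
from workcell import env,cams
import cv2,numpy as np
for c in ["top","scene"]:
    im,d=cams.snapshot(c); cv2.imwrite(f"pics/{c}0.png",im)
    m=cams.camera_model(c); print(c,m['fov_y'],np.round(m['cam_to_world'],3).tolist())
    for q in ["throttle","half_mark","spring_box","lug_top","valve","lever_hinge","lever_grip"]:
        r=cams.place_of(c,q); print(q,[(np.round(x['position'],4).tolist(),round(x['conf'],2)) for x in r[:3]])
s=env.read_state(); print(s)
E
```

```text
pics
top 57.17556413566721 [[-0.064, 0.976, -0.207, 0.388], [-0.998, -0.062, 0.016, 0.113], [0.003, 0.207, 0.978, 1.032], [0.0, 0.0, 0.0, 1.0]]
throttle [([0.5564, 0.2568, 0.0008], 0.55)]
half_mark [([0.5157, 0.2386, 0.0713], 0.74)]
spring_box [([0.5222, 0.3325, 0.0802], 0.97)]
lug_top [([0.5702, 0.2309, 0.1102], 0.72)]
valve [([0.561, -0.2411, -0.0013], 0.67)]
lever_hinge [([0.562, -0.2425, 0.1104], 0.82)]
lever_grip [([0.4733, -0.2271, 0.1112], 0.56)]
scene 55.38524790590044 [[-0.828, -0.345, 0.442, 1.166], [0.561, -0.499, 0.66, 0.963], [-0.007, 0.795, 0.607, 0.879], [0.0, 0.0, 0.0, 1.0]]
throttle [([0.5588, 0.2539, 0.0008], 0.59)]
half_mark [([0.5155, 0.2397, 0.0705], 0.7)]
spring_box [([0.5247, 0.3306, 0.0762], 0.64), ([0.4545, 0.2114, 0.0043], 0.29)]
lug_top [([0.5691, 0.228, 0.1111], 0.65)]
valve [([0.5633, -0.2436, -0.0002], 0.87), ([0.4478, -0.2984, 0.0045], 0.62)]
lever_hinge [([0.5624, -0.2386, 0.1096], 0.85), ([0.3911, 0.5136, 0.0007], 0.26)]
lever_grip [([0.5606, 0.2535, -0.0008], 0.72), ([0.477, -0.2256, 0.1128], 0.61), ([0.3477, 0.0146, 0.0027], 0.46)]
{'time': 0.8, 'q': array([ 6.06708738e+01,  2.05556830e+01,  8.65374795e+01, -2.85827789e-04,
        7.29101381e+01, -6.59522316e+00]), 'joint_velocities': array([ 0.07868553,  0.00376041, -0.09471182, -0.06043711,  0.01508917,
       -0.10997772]), 'tau': array([-4.75609540e-04, -5.27530932e+01, -2.79040754e+01, -5.17650460e-04,
        1.59586820e-03, -1.68294104e-06]), 'eef_pos': array([0.23187699, 0.55336703, 0.24830178]), 'ee_rot': array([-1.79996690e+02, -1.07695685e-04,  1.57266181e+02]), 'contact_force': array([0.01348927, 0.75255593, 0.0647382 ]), 'ft_torque': array([-0.04862219, -0.0447418 , -0.06081097]), 'grip_width': 0.9982774548290473}
```

View pics/top0.png

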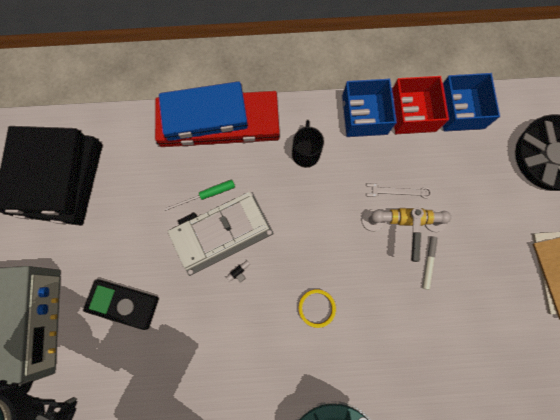

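View pics/scene0.png

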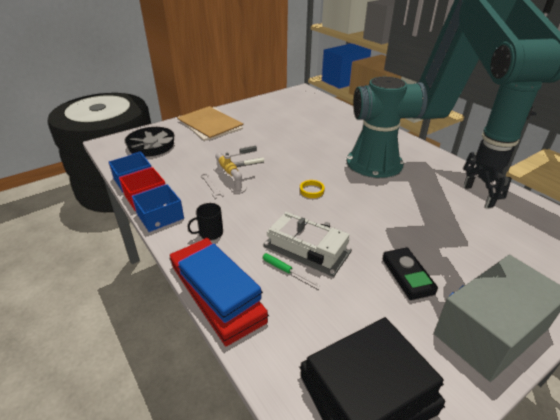

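The top view shows the lever (417,245) pointing to -x from the hinge (418,216), with the marker beside it at (430,262). The throttle is at (220,232) with its spring box to the left. The network positions match this: valve yaw is about -9.5°, throttle yaw about 24°. Next I move above the lever.

```bash
python3 -m jog '[{"delta_pos":[0,0,0],"twist":[0,0,-0.0992],"claw":0.03},{"delta_pos":[0,0,0],"twist":[0,0,-0.0992],"claw":0.03},{"delta_pos":[0,0,0],"twist":[0,0,-0.0992],"claw":0.03},{"delta_pos":[0,0,0],"twist":[0,0,-0.0992],"claw":0.03},{"delta_pos":[-0.0169,-0.0346,0],"twist":[0,0,0],"claw":0.03},{"delta_pos":[-0.0169,-0.0346,0],"twist":[0,0,0],"claw":0.03},{"delta_pos":[-0.0169,-0.0346,0],"twist":[0,0,0],"claw":0.03},{"delta_pos":[-0.0169,-0.0346,0],"twist":[0,0,0],"claw":0.03},{"delta_pos":[-0.0169,-0.0346,0],"twist":[0,0,0],"claw":0.03},{"delta_pos":[-0.0169,-0.0346,0],"twist":[0,0,0],"claw":0.03},{"delta_pos":[-0.0169,-0.0346,0],"twist":[0,0,0],"claw":0.03},{"delta_pos":[-0.0169,-0.0346,0],"twist":[0,0,0],"claw":0.03},{"delta_pos":[-0.0169,-0.0346,0],"twist":[0,0,0],"claw":0.03},{"delta_pos":[-0.0169,-0.0346,0],"twist":[0,0,0],"claw":0.03},{"delta_pos":[-0.0169,-0.0346,0],"twist":[0,0,0],"claw":0.03},{"delta_pos":[-0.0169,-0.0346,0],"twist":[0,0,0],"claw":0.03},{"delta_pos":[-0.0169,-0.0346,0],"twist":[0,0,0],"claw":0.03}]' && python3 -m jog '[{"delta_pos":[-0.0025,-0.0327,0],"twist":[0,0,0],"claw":0.03},{"delta_pos":[-0.0025,-0.0327,0],"twist":[0,0,0],"claw":0.03},{"delta_pos":[-0.0025,-0.0327,0],"twist":[0,0,0],"claw":0.03},{"delta_pos":[-0.0025,-0.0327,0],"twist":[0,0,0],"claw":0.03},{"delta_pos":[-0.0025,-0.0327,0],"twist":[0,0,0],"claw":0.03},{"delta_pos":[-0.0025,-0.0327,0],"twist":[0,0,0],"claw":0.03},{"delta_pos":[-0.0025,-0.0327,0],"twist":[0,0,0],"claw":0.03},{"delta_pos":[-0.0025,-0.0327,0],"twist":[0,0,0],"claw":0.03},{"delta_pos":[-0.0025,-0.0327,0],"twist":[0,0,0],"claw":0.03},{"delta_pos":[-0.0025,-0.0327,0],"twist":[0,0,0],"claw":0.03},{"delta_pos":[0,0,0],"twist":[0,0,0],"claw":0.03},{"delta_pos":[0,0,0],"twist":[0,0,0],"claw":0.03}]'
cat > look.py <<'E'
from workcell import env,cams
import cv2,numpy as np
def look(cam,out,qs):
    im,d=cams.snapshot(cam); cv2.imwrite(f"pics/{out}.png",im)
    m=cams.camera_model(cam)
    for q in qs:
        print(cam,q,[(np.round(x['position'],4).tolist(),round(x['conf'],2)) for x in cams.place_of(cam,q)[:2]])
    return im,d,m
def pts(d,m,uv):
    "world points of pixels (depth image)"
    f=210/np.tan(np.radians(m['fov_y']/2)); uv=np.atleast_2d(uv)
    z=d[uv[:,1],uv[:,0]]
    p=np.c_[(uv[:,0]-m['cx'])/f*z,-(uv[:,1]-m['cy'])/f*z,-z,np.ones(len(z))]
    return (p@np.array(m['cam_to_world']).T)[:,:3]
def allpts(d,m):
    v,u=np.nonzero(d>0); return np.c_[u,v],pts(d,m,np.c_[u,v])
E
python3 - <<'E'
from look import *
im,d,m=look("wrist","w1",["lever_grip","lever_hinge","valve"])
print({k:v for k,v in m.items() if k!='cam_to_world'})
uv,p=allpts(d,m)
# top of grip: z 112..128, near lever
k=(p[:,2]>.115)&(p[:,2]<.130)&(np.hypot(*(p[:,:2]-[.475,-.227]).T)<.055)
g=p[k]; c=g[:,:2].mean(0); w,v=np.linalg.eigh(np.cov(g[:,:2].T)); print(k.sum(),c,g[:,2].mean(),np.degrees(np.arctan2(v[1,1],v[0,1])))
s=env.read_state(); print(s['eef_pos'],s['ee_rot'],s['contact_force'],s['grip_width'],s['time'])
E
```

```text
time: 2.22
eef_pos: [0.4521, 0.1017, 0.2486]
ee_rot: [180.0, 0.0, 180.0]
contact_force: [1.3, 1.4, -0.2]
grip_width: 0.349
time: 3.22
eef_pos: [0.4767, -0.2251, 0.2483]
ee_rot: [-180.0, 0.0, 179.8]
contact_force: [-1.6, 0.4, -1.0]
grip_width: 0.353
wrist lever_grip [([0.4787, -0.2232, 0.1052], 0.96)]
wrist lever_hinge [([0.5623, -0.2435, 0.1104], 0.8)]
wrist valve [([0.5625, -0.2428, 0.0014], 0.63)]
{'fov_y': 69.10236198587032, 'cx': 280.4818460285568, 'cy': 211.14735347891911}
1444 [ 0.47630257 -0.22346617] 0.12255898805099243 168.79999047218286
[ 0.47625957 -0.2221554   0.24824428] [ 1.79966191e+02 -3.16827349e-02 -1.79938771e+02] [-0.19414518  0.37510935  0.6162193 ] 0.35321196271031635 3.4167
```

View pics/w1.png

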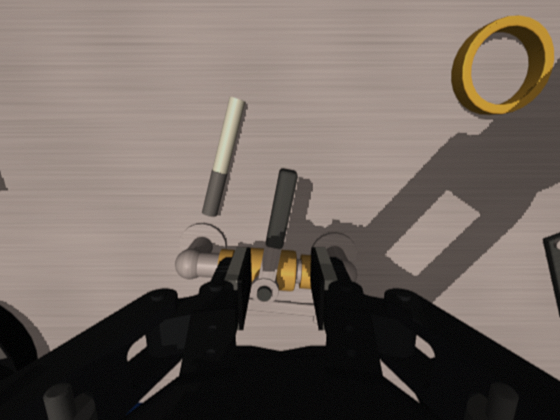

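The wrist view shows the lever from its hinge (265,292) to its grip (285,200) at about 169°, with the jaws lined up ahead. Next I straddle the grip loosely and start the arc.

```bash
python3 -m jog '[{"delta_pos":[-0.002,-0.002,0],"twist":[0,0,0.096],"claw":0.03},{"delta_pos":[0,0,0.02],"twist":[0,0,0.096],"claw":0.03},{"delta_pos":[0,0,0.02],"twist":[0,0,0],"claw":0.03},{"delta_pos":[0,0,0.02],"twist":[0,0,0],"claw":0.03},{"delta_pos":[0,0,0.02],"twist":[0,0,0],"claw":0.03},{"delta_pos":[0,0,0.02],"twist":[0,0,0],"claw":0.03},{"delta_pos":[0,0,0.02],"twist":[0,0,0],"claw":0.03},{"delta_pos":[0,0,0.02],"twist":[0,0,0],"claw":0.03},{"delta_pos":[0,0,0],"twist":[0,0,0],"claw":0.023},{"delta_pos":[0,0,0],"twist":[0,0,0],"claw":0.023},{"delta_pos":[0,0,0],"twist":[0,0,0],"claw":0.023}]' && python3 -m jog '[{"delta_pos":[-0.0004,0.0085,0],"twist":[0,0,0.1],"claw":0.023},{"delta_pos":[-0.0004,0.0085,0],"twist":[0,0,0.1],"claw":0.023},{"delta_pos":[-0.0004,0.0085,0],"twist":[0,0,0.1],"claw":0.023},{"delta_pos":[-0.0004,0.0085,0],"twist":[0,0,0.1],"claw":0.023},{"delta_pos":[0,0,0],"twist":[0,0,0],"claw":0.023}]'
```

```text
time: 4.33
eef_pos: [0.4792, -0.2251, 0.1093]
ee_rot: [-180.0, 0.1, 169.1]
contact_force: [0.7, -0.3, 1.1]
grip_width: 0.274
time: 4.75
eef_pos: [0.4929, -0.1938, 0.11]
ee_rot: [180.0, 0.2, 145.9]
contact_force: [0.7, 0.1, -0.1]
grip_width: 0.266
```

```bash
python3 -m jog '[{"delta_pos":[-0.0004,0.0085,0],"twist":[0,0,0.1],"claw":0.023},{"delta_pos":[-0.0004,0.0085,0],"twist":[0,0,0.1],"claw":0.023},{"delta_pos":[-0.0004,0.0085,0],"twist":[0,0,0.1],"claw":0.023},{"delta_pos":[-0.0004,0.0085,0],"twist":[0,0,0.1],"claw":0.023},{"delta_pos":[-0.0004,0.0085,0],"twist":[0,0,0.1],"claw":0.023},{"delta_pos":[-0.0004,0.0085,0],"twist":[0,0,0.1],"claw":0.023},{"delta_pos":[-0.0004,0.0085,0],"twist":[0,0,0.1],"claw":0.023},{"delta_pos":[-0.0004,0.0085,0],"twist":[0,0,0.1],"claw":0.023},{"delta_pos":[-0.0004,0.0085,0],"twist":[0,0,0.1],"claw":0.023},{"delta_pos":[-0.0004,0.0085,0],"twist":[0,0,0.1],"claw":0.023},{"delta_pos":[-0.0004,0.0085,0],"twist":[0,0,0.1],"claw":0.023},{"delta_pos":[0,0,0],"twist":[0,0,0],"claw":0.023}]'
python3 - <<'E'
from look import *
im,d,m=look("wrist","w2",["lever_grip","lever_hinge"])
print(env.read_state()['contact_force'])
im,d,m=look("top","t2",["lever_grip"])
uv,p=allpts(d,m)
E
```

```text
time: 5.75
eef_pos: [0.5723, -0.1571, 0.1093]
ee_rot: [-180.0, 0.0, 83.0]
contact_force: [0.1, 0.6, -0.2]
grip_width: 0.273
wrist lever_grip [([0.5654, -0.1532, 0.1086], 0.75)]
wrist lever_hinge [([0.5619, -0.2394, -0.0005], 0.35)]
[-0.93989961  0.01112133  0.7242216 ]
top lever_grip [([0.5648, -0.158, 0.1121], 0.6)]
```

View pics/w2.png

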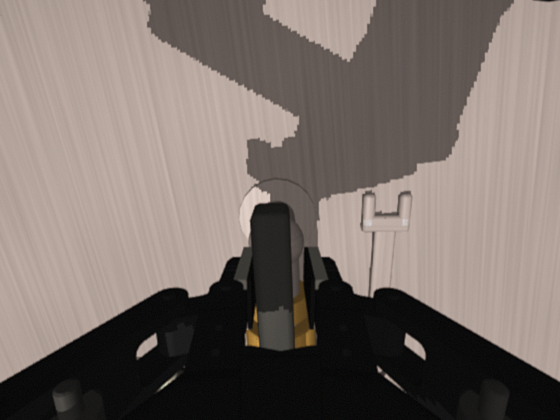

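The wrist view shows the lever (272,260) against the trailing pad, lagging a few degrees as expected. I keep pushing until it reaches the stop, watching the force.

```bash
python3 -m jog '[{"delta_pos":[-0.0002,0.005,0],"twist":[0,0,0.06],"claw":0.023},{"delta_pos":[0,0.003,0],"twist":[0,0,0.01],"claw":0.023},{"delta_pos":[0,0,0],"twist":[0,0,0],"claw":0.023}]' && python3 -m jog '[{"delta_pos":[0,0.002,0],"twist":[0,0,0],"claw":0.023},{"delta_pos":[0,0,0],"twist":[0,0,0],"claw":0.023}]' && python3 -m jog '[{"delta_pos":[0,0.001,0],"twist":[0,0,0],"claw":0.023},{"delta_pos":[0,0,0],"twist":[0,0,0],"claw":0.023}]'
```

```text
time: 6.25
eef_pos: [0.5723, -0.1572, 0.1074]
ee_rot: [-179.1, 0.0, 79.2]
contact_force: [-18.9, -0.9, 10.1]
grip_width: 0.27
time: 6.42
eef_pos: [0.5723, -0.1572, 0.107]
ee_rot: [-178.9, 0.0, 79.2]
contact_force: [-23.1, -1.9, 13.8]
grip_width: 0.276
time: 6.58
eef_pos: [0.5724, -0.1571, 0.107]
ee_rot: [-178.8, 0.0, 79.2]
contact_force: [-24.8, -0.9, 14.8]
grip_width: 0.268
```

The tool stopped dead at x=0.5723 with the force rising to about 28 N, so it has hit a stop. The lever is at about 86°, and the pipe's picture slope gives about 85°. I back off to centre on the lever, lift, and verify.

```bash
python3 -m jog '[{"delta_pos":[0,-0.007,0],"twist":[0,0,-0.05],"claw":0.023},{"delta_pos":[0,-0.0075,0],"twist":[0,0,-0.05],"claw":0.03},{"delta_pos":[0,0,0],"twist":[0,0,0],"claw":0.03},{"delta_pos":[0,0,0],"twist":[0,0,0],"claw":0.03},{"delta_pos":[0,0,-0.02],"twist":[0,0,0],"claw":0.03},{"delta_pos":[0,0,-0.03],"twist":[0,0,0],"claw":0.03},{"delta_pos":[0,0,-0.03],"twist":[0,0,0],"claw":0.03},{"delta_pos":[0,0,-0.03],"twist":[0,0,0],"claw":0.03},{"delta_pos":[0.02,0,-0.03],"twist":[0,0,0],"claw":0.03},{"delta_pos":[0.04,0,0],"twist":[0,0,0],"claw":0.03},{"delta_pos":[0.04,0,0],"twist":[0,0,0],"claw":0.03},{"delta_pos":[0.04,0,0],"twist":[0,0,0],"claw":0.05},{"delta_pos":[0.0,0,0],"twist":[0,0,0],"claw":0.05},{"delta_pos":[0.0,0,0],"twist":[0,0,0],"claw":0.05}]'
python3 - <<'E'
from look import *
im,d,m=look("top","t3",["lever_grip","lever_hinge","lug_top","throttle","spring_box"])
uv,p=allpts(d,m)
def fit(lo,hi,x0,x1,y0,y1,n):
    k=(p[:,2]>lo)&(p[:,2]<hi)&(p[:,0]>x0)&(p[:,0]<x1)&(p[:,1]>y0)&(p[:,1]<y1)
    g=p[k]; w,v=np.linalg.eigh(np.cov(g[:,:2].T)); a=np.degrees(np.arctan2(v[1,1],v[0,1]))%180
    print(n,k.sum(),g.mean(0).round(4),a.round(1),np.sqrt(w))
fit(.108,.135,.5,.62,-.2,-.1,"grip")
fit(.05,.085,.52,.6,-.34,-.14,"pipe")
cv2.imwrite("pics/t3c.png",cv2.resize(im[140:300,120:480],None,fx=2.2,fy=2.2,interpolation=cv2.INTER_CUBIC))
E
```

```text
time: 7.75
eef_pos: [0.5823, -0.0149, 0.2487]
ee_rot: [179.9, -0.0, 85.0]
contact_force: [-0.9, 0.1, 0.2]
grip_width: 0.588
top lever_grip [([0.5657, -0.1599, 0.1091], 0.84)]
top lever_hinge [([0.5584, -0.2416, 0.1115], 0.79)]
top lug_top [([0.568, 0.2296, 0.1092], 0.83)]
top throttle [([0.5616, 0.2545, -0.003], 0.92)]
top spring_box [([0.5242, 0.3301, 0.0806], 0.64)]
grip 234 [ 0.5671 -0.1587  0.1203] 85.6 [0.00513531 0.02100207]
pipe 281 [ 0.5562 -0.1912  0.0715] 84.2 [0.00815303 0.02598211]
```

View pics/t3c.png

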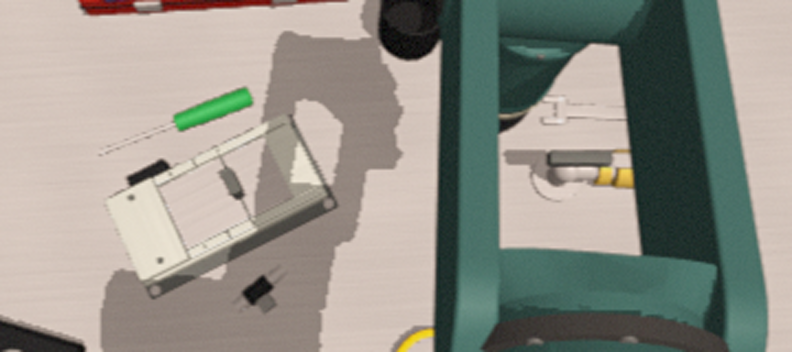

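The lever (580,158 in the crop) lies along the pipe: 85.6° against a pipe fit of about 84–85°. The slide is still shut, with the index bar at the shut marks. Now I move over the throttle.

```bash
python3 -m jog '[{"delta_pos":[0.0303,-0.0043,0],"twist":[0,0,0],"claw":0.05},{"delta_pos":[0.0303,-0.0043,0],"twist":[0,0,0],"claw":0.05},{"delta_pos":[0.0303,-0.0043,0],"twist":[0,0,0],"claw":0.05},{"delta_pos":[0.0303,-0.0043,0],"twist":[0,0,0],"claw":0.05},{"delta_pos":[0.0303,-0.0043,0],"twist":[0,0,0],"claw":0.05},{"delta_pos":[0.0303,-0.0043,0],"twist":[0,0,0],"claw":0.05},{"delta_pos":[0.0303,-0.0043,0],"twist":[0,0,0],"claw":0.05},{"delta_pos":[0.0303,-0.0043,0],"twist":[0,0,0],"claw":0.05},{"delta_pos":[0,0,0],"twist":[0,0,0.1183],"claw":0.05},{"delta_pos":[0,0,0],"twist":[0,0,0.1183],"claw":0.05},{"delta_pos":[0,0,0],"twist":[0,0,0.1183],"claw":0.05},{"delta_pos":[0,0,0],"twist":[0,0,0.1183],"claw":0.05},{"delta_pos":[0,0,0],"twist":[0,0,0.1183],"claw":0.05},{"delta_pos":[0,0,0],"twist":[0,0,0.1183],"claw":0.05},{"delta_pos":[0,0,0],"twist":[0,0,0.1183],"claw":0.05},{"delta_pos":[0,0,0],"twist":[0,0,0.1183],"claw":0.05},{"delta_pos":[0,0,0],"twist":[0,0,0.1183],"claw":0.05},{"delta_pos":[-0.04,0,0],"twist":[0,0,0],"claw":0.05},{"delta_pos":[0,0,0],"twist":[0,0,0],"claw":0.05},{"delta_pos":[0,0,0],"twist":[0,0,0],"claw":0.05}]'
python3 - <<'E'
from look import *
def fit(p,k,n):
    g=p[k]; w,v=np.linalg.eigh(np.cov(g[:,:2].T)); a=np.degrees(np.arctan2(v[1,1],v[0,1]))%180
    print(n,k.sum(),g.mean(0).round(4),a.round(1))
    r=cv2.minAreaRect((g[:,:2]*1000).astype(np.float32)); print("  rect mm",np.round(r[0],1),np.round(r[1],1),round(r[2],1))
s=env.read_state(); print(s['eef_pos'],s['ee_rot'])
im,d,m=look("wrist","w4",["lug_top","half_mark","spring_box","throttle"])
uv,p=allpts(d,m)
near=np.hypot(*(p[:,:2]-[.569,.2295]).T)
fit(p,(p[:,2]>.104)&(p[:,2]<.114)&(near<.03),"lug")
fit(p,(p[:,2]>.077)&(p[:,2]<.084)&(np.hypot(*(p[:,:2]-[.524,.331]).T)<.07),"box")
im,d,m=look("top","t4",["lever_grip","lever_hinge"])
uv,p=allpts(d,m)
def R(lo,hi,x0,x1,y0,y1): return (p[:,2]>lo)&(p[:,2]<hi)&(p[:,0]>x0)&(p[:,0]<x1)&(p[:,1]>y0)&(p[:,1]<y1)
fit(p,R(.108,.135,.5,.62,-.2,-.1),"grip"); fit(p,R(.065,.08,.52,.6,-.34,-.14),"pipe")
E
```

```text
time: 9.72
eef_pos: [0.5305, 0.2097, 0.2475]
ee_rot: [-180.0, 0.2, 23.7]
contact_force: [0.8, 0.2, 0.5]
grip_width: 0.583
[0.53045908 0.20967899 0.24746007] [-179.97679313    0.20137583   23.68952828]
wrist lug_top [([0.5693, 0.2302, 0.1084], 0.57)]
wrist half_mark [([0.5194, 0.2385, 0.0724], 0.64)]
wrist spring_box [([0.5247, 0.3341, 0.0815], 0.83)]
wrist throttle [([0.5564, 0.2586, 0.0003], 0.61)]
lug 567 [0.5713 0.2316 0.1105] 23.4
  rect mm [570.8 231.5] [30.  13.1] 23.7
box 6898 [0.5305 0.3325 0.0821] 23.6
  rect mm [527.6 332.3] [104.6  60. ] 23.2
top lever_grip [([0.5681, -0.159, 0.1103], 0.77), ([0.5244, 0.3304, 0.0799], 0.62)]
top lever_hinge [([0.5597, -0.2414, 0.1095], 0.9)]
grip 235 [ 0.5672 -0.1586  0.1203] 85.7
  rect mm [ 568.  -162.1] [76.8 16.5] 85.9
pipe 585 [ 0.5549 -0.254   0.0733] 88.5
  rect mm [ 561.1 -242.1] [195.7  42.3] 86.0
```

View pics/w4.png

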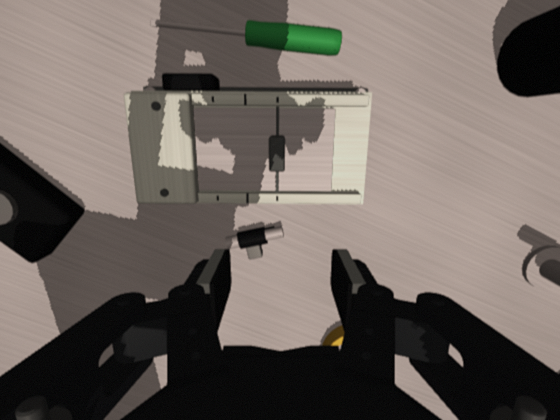

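The wrist view shows the index bar at (277,150), level with the right-hand shut marks. The half marks are the longer ones at (246,98) and (247,197), and full is at (213/218). I descend onto the lug and grip it.

```bash
python3 -m jog '[{"delta_pos":[0.0225,-0.0018,0],"twist":[0,0,0],"claw":0.05},{"delta_pos":[0.0228,-0.0018,0],"twist":[0,0,0],"claw":0.05},{"delta_pos":[0,0,0.025],"twist":[0,0,0],"claw":0.05},{"delta_pos":[0,0,0.025],"twist":[0,0,0],"claw":0.05},{"delta_pos":[0,0,0.025],"twist":[0,0,0],"claw":0.05},{"delta_pos":[0,0,0.025],"twist":[0,0,0],"claw":0.05},{"delta_pos":[0,0,0.02],"twist":[0,0,0],"claw":0.05},{"delta_pos":[0,0,0.02],"twist":[0,0,0],"claw":0.05},{"delta_pos":[0,0,0.0115],"twist":[0,0,0],"claw":0.05},{"delta_pos":[0,0,0],"twist":[0,0,0],"claw":0.05},{"delta_pos":[0,0,0],"twist":[0,0,0],"claw":0.05}]' && python3 -m jog '[{"delta_pos":[0,0,0],"twist":[0,0,0],"claw":0.02},{"delta_pos":[0,0,0],"twist":[0,0,0],"claw":0.02},{"delta_pos":[0,0,0],"twist":[0,0,0],"claw":0.02},{"delta_pos":[0,0,0],"twist":[0,0,0],"claw":0.008},{"delta_pos":[0,0,0],"twist":[0,0,0],"claw":0.0},{"delta_pos":[0,0,0],"twist":[0,0,0],"claw":0.0},{"delta_pos":[0,0,0],"twist":[0,0,0],"claw":0.0},{"delta_pos":[0,0,0],"twist":[0,0,0],"claw":0.0}]'
python3 - <<'E'
from look import *
im,d,m=look("wrist","w5",["lug_top","half_mark"])
im,d,m=look("scene","s5",["lug_top","half_mark"])
E
```

```text
time: 11.03
eef_pos: [0.5727, 0.233, 0.0965]
ee_rot: [-180.0, 0.1, 23.8]
contact_force: [0.7, 0.2, 1.5]
grip_width: 0.586
time: 11.7
eef_pos: [0.5738, 0.2326, 0.0981]
ee_rot: [179.9, -0.1, 23.7]
contact_force: [0.6, -2.9, 6.9]
grip_width: 0.149
wrist lug_top [([0.5713, 0.2294, 0.1086], 0.61)]
wrist half_mark []
scene lug_top [([0.5722, 0.2301, 0.1087], 0.63), ([0.5605, 0.2542, 0.0017], 0.48)]
scene half_mark [([0.5175, 0.2398, 0.0695], 0.69)]
```

View pics/w5.png

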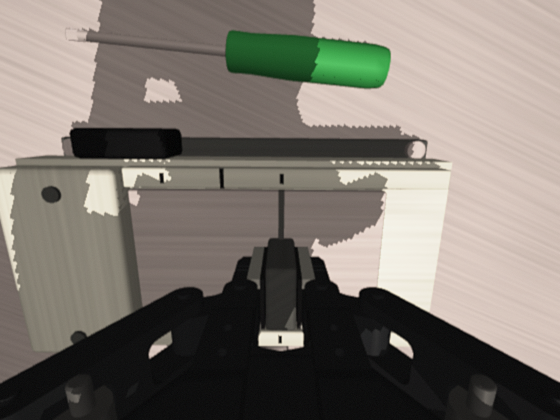

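The lug (280,270) is gripped. The index bar is at col 281 on the shut mark, half is at col 222 and full at col 162 (about 2 px/mm). I pull 28 mm along tool -y and check.

```bash
python3 -m jog '[{"delta_pos":[0,-0.0035,0],"twist":[0,0,0],"claw":0},{"delta_pos":[0,-0.0035,0],"twist":[0,0,0],"claw":0},{"delta_pos":[0,-0.0035,0],"twist":[0,0,0],"claw":0},{"delta_pos":[0,-0.0035,0],"twist":[0,0,0],"claw":0},{"delta_pos":[0,-0.0035,0],"twist":[0,0,0],"claw":0},{"delta_pos":[0,-0.0035,0],"twist":[0,0,0],"claw":0},{"delta_pos":[0,-0.0035,0],"twist":[0,0,0],"claw":0},{"delta_pos":[0,-0.0035,0],"twist":[0,0,0],"claw":0},{"delta_pos":[0,0,0],"twist":[0,0,0],"claw":0},{"delta_pos":[0,0,0],"twist":[0,0,0],"claw":0},{"delta_pos":[0,0,0],"twist":[0,0,0],"claw":0}]'
python3 - <<'E'
from look import *
im,d,m=look("wrist","w6",["lug_top","half_mark"])
print(env.read_state()['contact_force'])
E
```

```text
time: 12.92
eef_pos: [0.5631, 0.2574, 0.0981]
ee_rot: [179.9, -0.1, 23.8]
contact_force: [2.1, -6.5, 6.1]
grip_width: 0.15
wrist lug_top [([0.5572, 0.258, 0.1071], 0.74)]
wrist half_mark [([0.516, 0.2384, 0.0692], 0.89)]
[ 2.291752   -6.67017705  5.68670711]
```

View pics/w6.png

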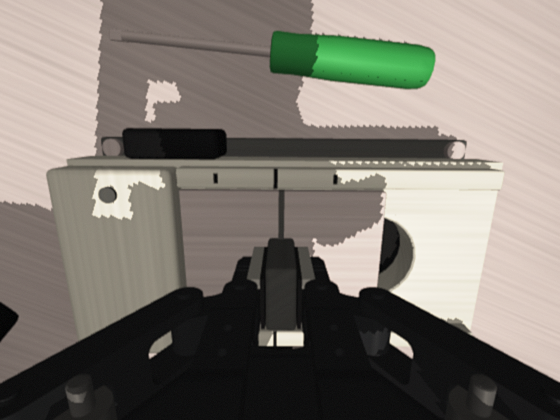

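The bar at col 281 is about 2.8 mm short of the half mark at col 275.5. I add 3 mm.

```bash
python3 -m jog '[{"delta_pos":[0,-0.0015,0],"twist":[0,0,0],"claw":0},{"delta_pos":[0,-0.0015,0],"twist":[0,0,0],"claw":0},{"delta_pos":[0,0,0],"twist":[0,0,0],"claw":0},{"delta_pos":[0,0,0],"twist":[0,0,0],"claw":0},{"delta_pos":[0,0,0],"twist":[0,0,0],"claw":0},{"delta_pos":[0,0,0],"twist":[0,0,0],"claw":0}]'
python3 - <<'E'
from look import *
im,d,m=look("wrist","w7",["lug_top"])
cv2.imwrite("pics/w7c.png",cv2.resize(im[150:300,160:420],None,fx=3,fy=3,interpolation=cv2.INTER_CUBIC))
g=im.mean(2)
# dark columns: marks on rail row 172-186, bar rows 195-230
for a,b in((173,184),(194,232)):
    r=g[a:b].mean(0); r=r-cv2.GaussianBlur(r[None].astype(np.float32),(31,1),0)[0]
    c=[(i,round(float(r[i]),0)) for i in range(195,345) if r[i]<-12]; print(a,c)
im,d,m=look("top","t7",["lever_grip","lever_hinge"])
E
```

```text
time: 13.57
eef_pos: [0.562, 0.26, 0.0982]
ee_rot: [179.8, -0.1, 23.8]
contact_force: [2.1, -7.3, 5.9]
grip_width: 0.153
wrist lug_top [([0.5574, 0.2571, 0.1069], 0.65), ([0.5282, 0.3377, 0.0814], 0.28)]
173 [(219, -39.0), (220, -78.0), (221, -80.0), (222, -56.0), (279, -38.0), (280, -87.0), (281, -93.0), (282, -60.0), (339, -64.0), (340, -92.0), (341, -88.0), (342, -30.0)]
194 [(279, -35.0), (280, -40.0), (281, -39.0), (282, -41.0), (283, -32.0)]
top lever_grip [([0.3883, 0.5137, 0.0018], 0.65)]
top lever_hinge [([0.5592, -0.2403, 0.1096], 0.76)]
```

View pics/w7c.png

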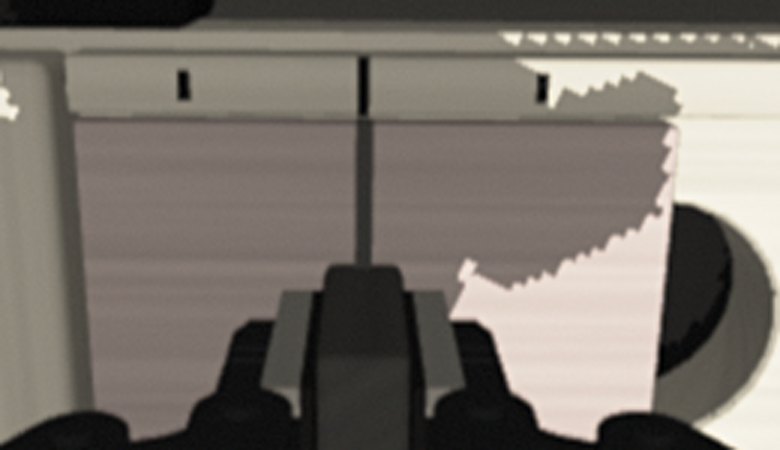

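View pics/t7.png

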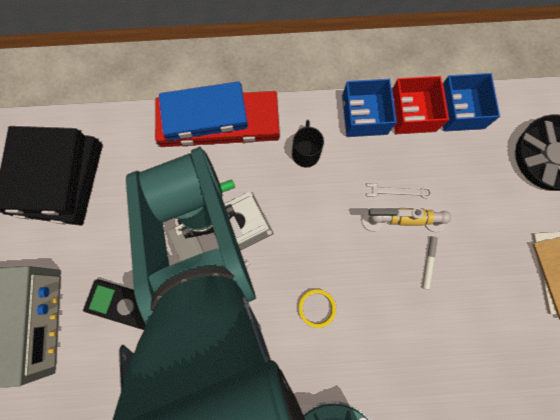

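The index bar (col 281) is on the widest mark (col 280.8), within about 0.3 mm. In the top view the lever at (390,212) lies along the pipe and the bystanders are where they started. I hand in while still gripping.

```bash
python3 - <<'E'
from workcell import env
s=env.read_state(); print(s['time'],s['eef_pos'],s['contact_force'],s['grip_width'])
print(env.close_job())
E
```

```text
13.8167 [0.56204055 0.25996623 0.09816224] [ 2.16434694 -7.16405613  5.49927319] 0.15589012791086007
the job is handed in; nothing more can be done
None
```

The valve is fully open and the throttle slide is at half travel, still held by the gripper. I handed the job in at 13.8 s.

- **Valve:** I turned the lever with the slide still shut and pushed until it stopped dead, at about 29 N on the wrist. Afterwards the depth fits put the lever at 85.9° and the pipe at 86.0°. A second fit of the pipe gave 88.5° and an earlier partial view 84.2°, so the alignment is good only to a few degrees. The lever started about 6° past square to the pipe, so it needed less turning than expected.
- **Throttle:** I gripped the lug and pulled the slide about 30 mm in two steps, without overshooting. The last wrist picture shows the index bar within about 0.3 mm of the half mark. The wrist reads about 7.5 N along the slide, close to the 8 N expected at half travel, and both force and position were steady.
- **Bench:** The last top view shows the mug, tape, marker, wrench and meter where they started. The arm partly covers the screwdriver, meter and injector there. The screwdriver looked undisturbed in the wrist pictures. The injector was last seen before the gripper went down beside it.
- **Disagreement:** In that last top view the network reported the lever grip at (0.388, 0.514), which is clearly wrong. I trusted the picture and the earlier fits instead.

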